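Stand the brass-headed bush driver on the disc

ROBOT

A 6-joint arm with a two-finger parallel gripper is mounted at the origin on a cart in front of the work surface, level with it; the furniture and walls round the work are solid. World frame = base frame: x ahead of the robot, y to its left, z up, the work surface at z = 0. Lengths are in m, angles in degrees, forces in N, time in s.
With the tool pointing down it reaches from about 0.4 to 0.825 m from the base axis. Payload 7 kg.
Tool frame: the origin (TCP) lies at the very end of the fingers, on their centre line; the grasp point (between the pads) lies 19 mm behind it (ctrl.grip_depth is the distance from the TCP to the grasp point, in m); z points along the fingers, y is the line along which they close (so a half turn about z gives the same grasp; the last joint's range is limited). The gripper opens to 88 mm and grips with 3 to 60 N. Pads are 19 mm wide; open, the fingers measure 130 mm over their backs; the gripper's body (78 mm by 193 mm) begins 47 mm behind the grasp point.
Start: joints at [90.017, 20.546, 0.682, 0, -70.136, -16.507], TCP at [0.192, 0.647, 0.227] pointing down, gripper open.
Joint ranges: [-176.03, 176.03], [-82.01, 121.73], [-58.28, 71.71], [-173.87, 95.51], [-174.79, -0.11], [-173.66, 173.66]. Speed limits (degrees/s): [136.94, 136.94, 172.46, 180, 180, 180].

INTERFACE

Orientations are given as [roll, pitch, yaw] about the fixed x, y, z axes, in that order (R = Rz(yaw) Ry(pitch) Rx(roll)).
In Python, from plant import get_obs, eyes, ctrl, spotter gives the robot as it stands.
- The arm moves only by the shell command python3 -m crank 'ROWS'. ROWS is JSON, one flat list of numbers, 7 for each row, row after row: the turn, a rotation vector about the tool's x, y, z in rad, then the shift along the tool's x, y, z in mm, then the opening, from 0 (shut) to 1 (fully open). A call has 1 to 5 rows; each row shifts and turns the commanded pose from where the row before left it, along the tool's axes as they then stand; what a row does not reach is not made up. A row lasts 1/8 s, in which the tool goes at most 62.5 mm and 10.7 degrees, less where a joint would pass 70% of its speed; a pose out of reach is approached as far as the arm can. A call is refused whole if a number of a shift passes 62.5 or a number of a turn 0.188, either way. A call with a gripper value outside its range is refused whole. The fingers move at their own pace and stop on an object; the grip force is fixed at half the most. Time passes only in rows, so rows that do not move let the fingers close. It gives the time, the measured TCP pose, the force, the opening and the grip force at its end, in the units of the state.
- get_obs(): the state, without advancing time (a new reading comes with each control period).
- eyes.snapshot(name): name is "scene" or "top" or "wrist"; returns the picture (480x640x3 uint8, blue, green, red); there is no depth.
- eyes.camera_model(name): a dict with "fx", "fy", "cx", "cy" (pixels), "D" ([k1, k2, p1, p2, k3] as OpenCV has them; the pictures are not rectified), "extrinsics" (4x4, takes a point from camera to world coordinates). Camera axes: x right, y down, z forward; pixel columns grow to the right and rows downward; lengths in m; the calibration is good to about 2 mm. A picture is of the moment at which its call begins: read the wrist's pose just before it. camera_model takes no time and is no camera call; for the wrist camera it gives the pose at the moment of the call.
- ctrl.close_job(): hands the job in; it is judged then, once.
Trained networks look in the newest picture that a camera, given by its name, has taken for a name from the list of things; names that differ only in an ending like _2 or _b are one class to them, and where a whole thing is asked for, a point or a joint stands for the part that bears it (a point fixed in the world has none). Each returns a list of dicts, best first, with "p" (0 to 1); they miss things now and then, are a little off and sometimes report something else, mostly with a low value. They report only what shows in the picture. A call takes as long as a camera call. They do not tell look-alikes from the thing itself.
- spotter.outline_of(camera, target): "region" (480x640 bool, what is visible of it) and "rect" ([left, top, width, height] in pixels, round what is visible of it).
- spotter.place_of(camera, target): "location" ([column, row] in pixels: a listed point, or the origin of a listed thing).
The state is a dict: "clock": time; "joint_pos": joint angles; "qvel": joint speeds; "tau": joint torques, N m; "tool_pos": TCP position; "orientation": TCP orientation; "force": force on the tool from outside, world axes, zero at the start; "moment": the same for the moment, N m; "opening": finger opening in m; "gripper_force": force on a finger pad.
Only numpy, scipy, OpenCV 4.12 (cv2) and the standard library are available. Lean on these libraries where they do the work, as an engineer would, in place of code of your own. Each camera call takes 0.05 s, during which the arm holds its last target. There are 200 camera calls.

TASK

Take the bush driver with the brass head out of the wooden rack and stand it, narrow nose down, on the middle of the flat steel disc, ready for the mallet. It is top-heavy: lower it until the nose stands on the disc, steady it there for a moment, and only then let go, so that it neither drops nor topples and is left standing upright and still. Leave the black-headed driver in the rack and the disc where it lies.

Things in the scene. Friction and masses are not known exactly. Their poses are not given: they have to be found in the camera images.
- brass_driver: Bush driver to move: turned, round about its z axis, 120 mm tall, about 0.6 kg. Steel nose 28 mm diameter, 30 mm long; stem 18 mm; brass head 46 mm diameter from 70 to 120 mm above the underside: grip its sides from above. Centre of mass 78 mm up. Origin: centre of the flat underside, z up. Starts nose down in either hole of the rack, underside 15 mm above the table.
- black_driver: The other bush driver, same shape and size but with a black head. It stands in the other hole of the rack and stays there. Origin: centre of its underside, z up its axis.
- driver_rack: Fixed wooden block 70 x 200 x 40 mm (x, y, z) lying on the table, with two round blind holes 32 mm in diameter and 25 mm deep, 50 mm either side of its centre along its y axis; the drivers stand loosely in the holes and lift straight out. Origin: centre of its underside.
- steel_disc: Loose pale grey steel disc lying flat on the table, the only one: 62 mm diameter, 12 mm thick, about 0.2 kg, with a bore in its middle that is narrower than the driver's nose; the driver shall stand on its top face, over the bore. Origin: centre of its underside, z up.
Not all that is in view belongs to the job. Leave any turquoise look-alike of the brass_driver alone.

How it is judged:
By the outcome, as a careful person would: the job done as asked, in the order asked, and still so for the second after the job is handed in, with the robot touching nothing.
It also fails if it takes over 48 s, if anything falls off the work surface, if the arm or the gripper's body presses on something with over 40 N, if the wrist force passes 120 N, or if a joint passes its speed limit or range.

## Working session

There is one attempt and no reset: what is moved stays moved. The work goes in short steps, Python scripts to look and compute and a shell command to move; the robot and the scene stay as the last step left them, time stands still between calls to the robot, and variables do not carry over. Pictures are saved under pics/ and viewed, at most 10 in all, crops included, and the job is handed in when it is done.

```bash
mkdir -p pics; ls
cat > h.py <<'E'
import numpy as np, cv2
from plant import get_obs, eyes, ctrl, spotter
def ray(cam,uv,M=None):
    M=M or eyes.camera_model(cam); K=np.array([[M['fx'],0,M['cx']],[0,M['fy'],M['cy']],[0,0,1.]])
    p=cv2.undistortPoints(np.array([[uv]],float),K,np.array(M['D'],float))[0,0]
    E=np.array(M['extrinsics']); d=E[:3,:3]@[p[0],p[1],1]; return E[:3,3],d/np.linalg.norm(d)
def atz(cam,uv,z,M=None):
    o,d=ray(cam,uv,M); return o+d*(z-o[2])/d[2]
def tri(rs):
    A=sum(np.eye(3)-np.outer(d,d) for o,d in rs); b=sum((np.eye(3)-np.outer(d,d))@o for o,d in rs)
    x=np.linalg.solve(A,b); return x,[np.linalg.norm((np.eye(3)-np.outer(d,d))@(x-o)) for o,d in rs]
E
python3 - <<'E'
from h import *
s=get_obs(); print(s['clock'],s['tool_pos'],s['orientation'],s['opening'])
a=eyes.snapshot('scene');b=eyes.snapshot('top')
cv2.imwrite('pics/s1.png',a);cv2.imwrite('pics/t1.png',b)
for c in('scene','top'):
  print(c,np.round(np.array(eyes.camera_model(c)['extrinsics'])[:3,3],2))
  for n in('brass_driver','black_driver','driver_rack','steel_disc'):
    print(n,[(round(r['p'],2),r['rect']) for r in spotter.outline_of(c,n)],[(round(r['p'],2),np.round(r['location'])) for r in spotter.place_of(c,n)])
E
```

```text
pics
0.0 [0.19143042 0.64675938 0.22560947] [ 1.79902439e+02 -8.23894004e-03 -1.64937119e+01] 0.08753056134726472
scene [-0.05 -0.3   0.76]
brass_driver [(0.86, [214.4, 175.8, 29.2, 50.6]), (0.72, [293.1, 162.3, 20.6, 55.3]), (0.66, [275.8, 190.0, 22.7, 57.2]), (0.64, [143.5, 199.7, 30.0, 60.1])] [(0.94, array([168., 252.])), (0.8, array([234., 228.])), (0.8, array([305., 210.])), (0.65, array([290., 242.]))]
black_driver [(0.95, [181.9, 158.6, 23.1, 47.0])] [(0.7, array([198., 208.]))]
driver_rack [(0.84, [170.4, 187.6, 92.5, 64.8])] [(0.72, array([217., 223.]))]
steel_disc [(0.77, [437.9, 347.8, 43.5, 31.4])] [(0.97, array([458., 364.])), (0.67, array([215., 222.]))]
top [0.46 0.04 1.14]
brass_driver [(0.88, [265.7, 209.4, 25.6, 29.7]), (0.77, [209.8, 227.4, 28.1, 23.3]), (0.68, [264.6, 166.8, 22.6, 30.9]), (0.67, [165.7, 284.6, 29.3, 21.5]), (0.18, [447.5, 274.8, 30.4, 26.1])] [(0.97, array([280., 189.])), (0.94, array([231., 245.])), (0.9, array([282., 228.])), (0.7, array([193., 296.]))]
black_driver [(0.68, [161.7, 220.2, 29.9, 27.6])] [(0.71, array([187., 238.]))]
driver_rack [(0.92, [155.1, 217.9, 102.5, 47.5])] [(0.87, array([208., 241.]))]
steel_disc [(0.71, [447.6, 275.0, 29.2, 25.4])] [(0.69, array([463., 286.]))]
```

View pics/s1.png

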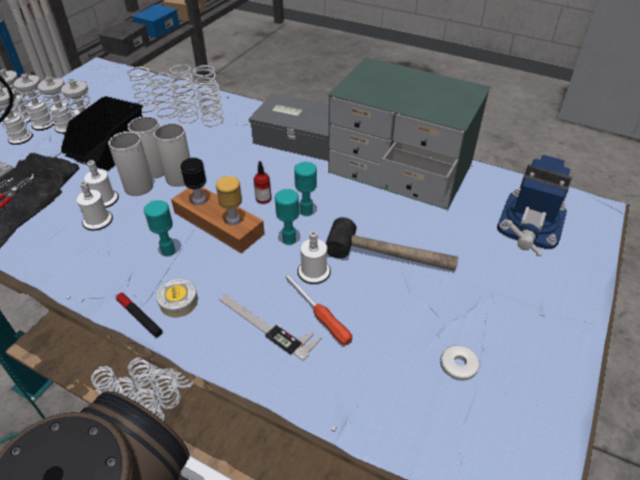

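View pics/t1.png

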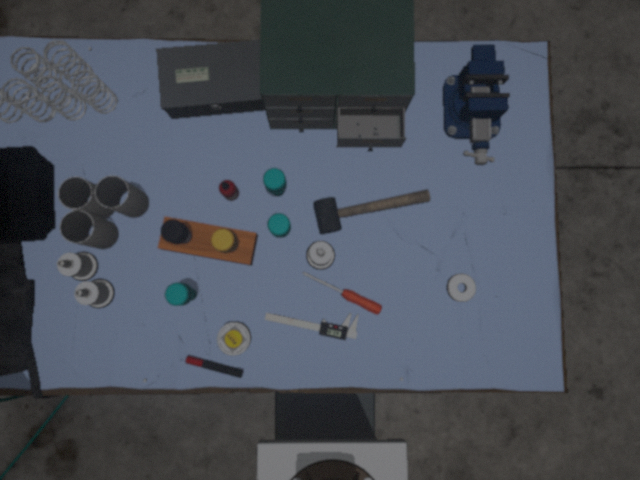

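Run:
```python
from h import *
s=cv2.imread('pics/s1.png')[140:280,120:340];cv2.imwrite('pics/c1.png',cv2.resize(s,None,fx=3.6,fy=3.6,interpolation=cv2.INTER_CUBIC))
```

```text
(no output)
```

View pics/c1.png

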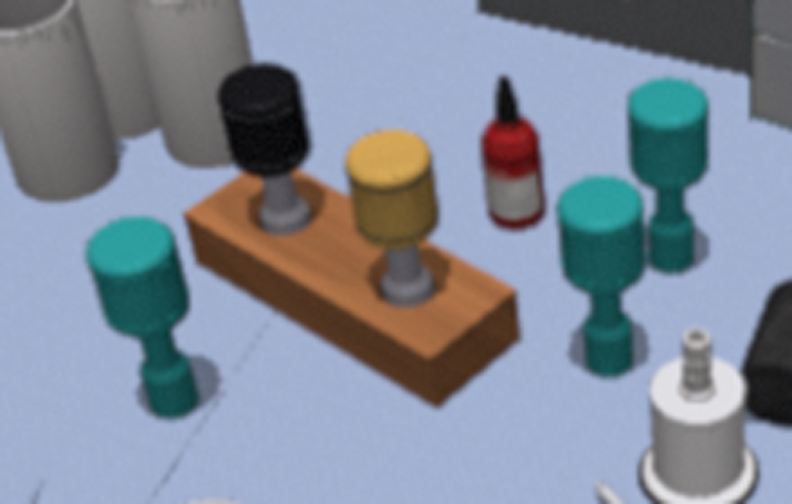

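The scene view shows four candidates: brass/yellow head in the rack (scene 229,192; top 223,240), and turquoise ones at scene (158,228), (288,216) and (305,188). The crop confirms that the yellow head in the rack hole is the brass driver. The black one sits in the other hole at (193,173). The disc is at scene (460,362), top (461,288).

Run:
```python
from h import *
print('headtop',tri([ray('scene',(228.3,184.4)),ray('top',(222.5,239.5))]), atz('scene',(228.3,184.4),.135),atz('top',(222.5,239.5),.135))
print('disc',tri([ray('scene',(460,360)),ray('top',(461,288))]),atz('scene',(460,360),.012),atz('top',(461.2,287.5),.012))
print('black top',atz('top',(176,231),.135),'rack',[atz('top',p,.04)[:2] for p in((166,219),(257,233),(252,264),(160,248))])
print('turq',[atz('top',p,.12)[:2] for p in((178,293),(279,223),(275,179))])
M=eyes.camera_model('wrist');E=np.array(M['extrinsics']);print(M['fx'],np.round(E,3))
w=eyes.snapshot('wrist');cv2.imwrite('pics/w1.png',w)
```

```text
headtop (array([0.57136983, 0.21852157, 0.12916831]), [np.float64(9.010953859452322e-05), np.float64(9.01095385943942e-05)]) [0.56558837 0.21381015 0.135     ] [0.57075991 0.21739949 0.135     ]
disc (array([ 0.47864868, -0.28379828,  0.01117372]), [np.float64(0.00022086847417342984), np.float64(0.00022086847417345507)]) [ 0.47819352 -0.28401006  0.012     ] [ 0.47963448 -0.28382455  0.012     ]
black top [0.58736169 0.30806401 0.135     ] rack [array([0.62562906, 0.35577558]), array([0.59570526, 0.16102055]), array([0.52901284, 0.17073327]), array([0.56316319, 0.36634664])]
turq [array([0.46699261, 0.30434198]), array([0.60579616, 0.10843699]), array([0.69540706, 0.11725589])]
416.93442072847733 [[-0.283 -0.926 -0.25   0.258]
 [-0.959  0.273  0.075  0.628]
 [-0.001  0.261 -0.965  0.386]
 [ 0.     0.     0.     1.   ]]
```

View pics/w1.png

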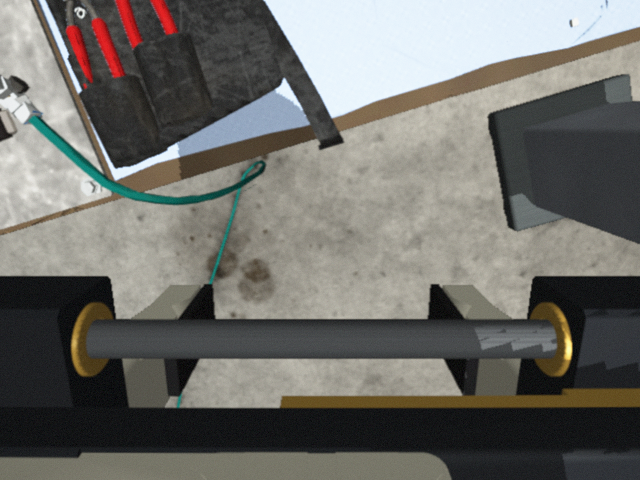

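The wrist sees only the gripper and table edge here. The triangulated head top is about (0.571, 0.218, 0.13), as expected for 0.135, and the disc about (0.479, -0.284, 0.011). Both are within reach. I'll plan the approach, closing across the rack.

```bash
cat >> h.py <<'E'
from scipy.spatial.transform import Rotation as Rn
def plan(p,yaw,n):
    s=get_obs(); p0=np.array(s['tool_pos']); R0=Rn.from_euler('xyz',s['orientation'],degrees=True)
    R1=Rn.from_euler('xyz',[180,0,yaw],degrees=True); v=(R0.inv()*R1).as_rotvec()/n
    for i in range(n):
        R=R0*Rn.from_rotvec(v*i)
        print(np.round(v,3), np.round(R.inv().apply((np.array(p)-p0)/n)*1000,1))
def st():
    s=get_obs(); print(s['clock'],np.round(s['tool_pos'],4),np.round(s['orientation'],2),'F',np.round(s['force'],1),'M',np.round(s['moment'],2),s['opening'],s['gripper_force'],np.round(s['joint_pos'],1))
E
python3 -c "
from h import *
plan([.57,.268,.226],-87,10)"
```

```text
[-0.    -0.     0.123] [47.  25.6  0.1]
[-0.    -0.     0.123] [49.8 19.7  0.1]
[-0.    -0.     0.123] [51.9 13.4  0.1]
[-0.    -0.     0.123] [53.1  6.9  0.1]
[-0.    -0.     0.123] [53.6  0.3  0.1]
[-0.    -0.     0.123] [53.2 -6.2  0.1]
[-0.    -0.     0.123] [ 52.  -12.7   0.1]
[-0.    -0.     0.123] [ 50.1 -19.    0.1]
[-0.    -0.     0.123] [ 47.4 -25.    0.1]
[-0.    -0.     0.123] [ 43.9 -30.6   0.1]
```

```bash
python3 -m crank '[0,0,0.123,47,26,0,1, 0,0,0.123,50,20,0,1, 0,0,0.123,52,13,0,1, 0,0,0.123,53,7,0,1, 0,0,0.123,54,0,0,1]'
python3 -m crank '[0,0,0.123,53,-6,0,1, 0,0,0.123,52,-13,0,1, 0,0,0.123,50,-19,0,1, 0,0,0.123,47,-25,0,1, 0,0,0.123,44,-31,0,1]'
python3 -m crank '[0,0,0,0,0,0,1, 0,0,0,0,0,0,1]'
cat > look.py <<'E'
from h import *
import sys
st(); M=eyes.camera_model('wrist'); w=eyes.snapshot('wrist'); cv2.imwrite(f'pics/{sys.argv[1]}.png',w)
hsv=cv2.cvtColor(w,cv2.COLOR_BGR2HSV)
m=cv2.inRange(hsv,(15,90,60),(35,255,255)); n,l,sx,c=cv2.connectedComponentsWithStats(m)
for i in range(1,n):
    if sx[i,4]>300: print('yellow',sx[i],c[i],atz('wrist',c[i],.135,M))
for t in sys.argv[2:]:
    for r in spotter.outline_of('wrist',t): print(t,round(r['p'],2),np.round(r['rect']))
    for r in spotter.place_of('wrist',t): print(t,round(r['p'],2),np.round(r['location'],1))
E
python3 look.py w2 brass_driver
```

```text
clock: 1.58
tool_pos: [0.3824, 0.4559, 0.2268]
orientation: [-180.0, 0.0, -51.9]
force: [0.9, -0.3, 0.5]
opening: 0.0874
gripper_force: 0.0
clock: 2.2
tool_pos: [0.5719, 0.2669, 0.2268]
orientation: [-180.0, 0.0, -87.2]
force: [0.6, 1.1, 1.3]
opening: 0.0876
gripper_force: 0.0
clock: 2.45
tool_pos: [0.5708, 0.268, 0.2264]
orientation: [180.0, 0.0, -87.0]
force: [-0.3, 1.1, -0.4]
opening: 0.0878
gripper_force: 0.0
2.45 [0.5708 0.268  0.2264] [179.98   0.   -86.98] F [-0.3  1.1 -0.4] M [ 0.13 -0.05 -0.02] 0.08779329736093465 0.0 [ 42.9  16.4  -5.3  -0.  -68.3 -39.8]
yellow [283  84  24  71 576] [295.26215278 115.32291667] [0.58913186 0.1922417  0.135     ]
yellow [ 276   89  105  116 6939] [329.16731518 151.87260412] [0.56844581 0.21178661 0.135     ]
yellow [ 540  134   45   46 1565] [562.04153355 156.76805112] [0.43066585 0.20711831 0.135     ]
yellow [  71  303   41   74 1519] [ 86.57735352 339.27320606] [0.72290921 0.34240376 0.135     ]
yellow [ 530  303   43   74 1555] [555.45273312 339.64565916] [0.41051732 0.32601907 0.135     ]
yellow [ 280  388  360   20 4571] [476.90767884 400.33537519] [0.45587433 0.37520994 0.135     ]
brass_driver 0.97 [252.   0.  69.  39.]
brass_driver 0.79 [288. 127.  79.  76.]
brass_driver 0.7 [416. 240.  93.  69.]
brass_driver 0.56 [ 86.   0. 116.  45.]
brass_driver 0.8 [323.2 153.9]
brass_driver 0.79 [429.4 254.5]
brass_driver 0.77 [293.9  17.5]
brass_driver 0.65 [183.5  24.5]
```

View pics/w2.png

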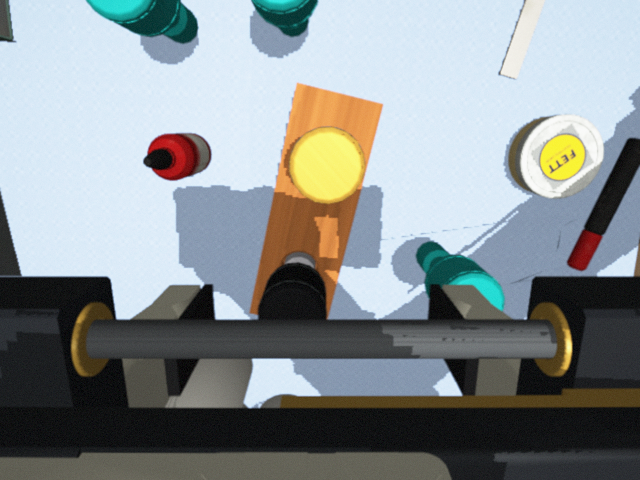

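The brass head's top face centres near (327,164). The black head is at (293,290), and turquoise heads at (285,15), (135,10) and (475,290) are clear of the fingers. I'll move closer for a second view.

```bash
python3 -m crank '[0,0,0,12,0,20,1, 0,0,0,13,0,20,1, 0,0,0,0,0,0,1, 0,0,0,0,0,0,1]'
cat > ell.py <<'E'
from h import *
import sys
M=eyes.camera_model('wrist'); st()
w=eyes.snapshot('wrist'); cv2.imwrite('pics/w3.png',w); E=M
def cen(im):
    h=cv2.cvtColor(im,cv2.COLOR_BGR2HSV); m=cv2.inRange(h,(18,60,200),(35,255,255)); n,l,sx,c=cv2.connectedComponentsWithStats(cv2.morphologyEx(m,cv2.MORPH_OPEN,np.ones((5,5))))
    i=[k for k in range(1,n) if 250<c[k][0]<400 and c[k][1]<290]; i=max(i,key=lambda k:sx[k,4])
    ct=max(cv2.findContours((l==i).astype(np.uint8),0,2)[0],key=len); e=cv2.fitEllipse(cv2.convexHull(ct)); print(sx[i],e); return e
M0=dict(M); X=np.array(M['extrinsics']); s=get_obs()
T=np.eye(4);T[:3,:3]=Rn.from_euler('xyz',s['orientation'],degrees=True).as_matrix();T[:3,3]=s['tool_pos']
T0=np.eye(4);T0[:3,:3]=Rn.from_euler('xyz',[179.98,0,-86.98],degrees=True).as_matrix();T0[:3,3]=[.5708,.268,.2264]
M0['extrinsics']=T0@np.linalg.inv(T)@X
e0=cen(cv2.imread('pics/w2.png')); e1=cen(w)
print(tri([ray('',e0[0],M0),ray('',e1[0],M)])); 
for e,m in((e0,M0),(e1,M)):
    print(atz('',e[0],.135,m), [np.mean(e[1])/m['fx']])
E
python3 ell.py
```

```text
clock: 3.1
tool_pos: [0.5723, 0.2443, 0.1876]
orientation: [-179.9, 0.0, -86.9]
force: [-0.5, 0.4, 0.5]
opening: 0.0875
gripper_force: 0.0
3.1 [0.5723 0.2443 0.1876] [-1.7993e+02  3.0000e-02 -8.6890e+01] F [-0.5  0.4  0.5] M [ 0.08 -0.04  0.04] 0.08751114348458992 0.0 [ 41.1  17.1  -9.5   0.  -63.2 -38. ]
[ 290  127   75   76 4413] ((327.0114440917969, 164.472900390625), (74.6199722290039, 75.84024047851562), 23.361492156982422)
[ 288  175   83   50 3165] ((330.279296875, 202.6311492919922), (52.976585388183594, 86.13176727294922), 95.36357116699219)
(array([0.56704881, 0.22548225, 0.05489344]), [np.float64(0.0005790832366431264), np.float64(0.0005790832366430207)])
[0.56912986 0.2190594  0.135     ] [np.float64(0.1804363051203976)]
[0.56889855 0.21157665 0.135     ] [np.float64(0.16682282122219547)]
```

```bash
sed -i "s/^w=eyes.*/w=cv2.imread('pics\/w3.png')/; s/(18,60,200)/(18,60,V)/; s/def cen(im)/def cen(im,V=200)/; s/e1=cen(w)/e1=cen(w,110)/" ell.py; python3 ell.py
python3 -c "
import cv2;cv2.imwrite('pics/c3.png',cv2.imread('pics/w3.png')[120:320,220:440].repeat(2,0).repeat(2,1))"
```

```text
3.15 [0.5725 0.2444 0.1878] [-1.7991e+02  5.0000e-02 -8.6900e+01] F [-0.5  0.   0.3] M [ 0.13 -0.03 -0.01] 0.08736950571665505 0.0 [ 41.1  17.1  -9.5   0.  -63.2 -38. ]
[ 290  127   75   76 4413] ((327.0114440917969, 164.472900390625), (74.6199722290039, 75.84024047851562), 23.361492156982422)
[ 286  174   86   85 5794] ((328.3082580566406, 215.97854614257812), (85.61654663085938, 86.3471908569336), 90.6141128540039)
(array([0.56937949, 0.21949626, 0.13118051]), [np.float64(0.00015979996290688234), np.float64(0.00015979996290674364)])
[0.56929066 0.21917443 0.135     ] [np.float64(0.1804363051203976)]
[0.56964256 0.2187191  0.135     ] [np.float64(0.2062239634560922)]
```

View pics/c3.png

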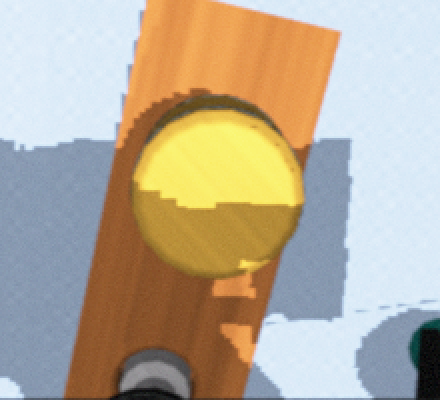

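The head shows fully, with its rim circle at about (328,216), half in the gripper's shadow. Measured top is (0.5695, 0.219, 0.131), consistent with 0.135 expected. Next: shift 25/4 mm, down 97 mm, then close.

```bash
python3 -m crank '[0,0,0,25,4,0,1, 0,0,0,0,0,25,1, 0,0,0,0,0,30,1, 0,0,0,0,0,25,1, 0,0,0,0,0,17,1]'
python3 -m crank '[0,0,0,0,0,0,1, 0,0,0,0,0,0,0, 0,0,0,0,0,0,0, 0,0,0,0,0,0,0, 0,0,0,0,0,0,0]'
python3 -m crank '[0,0,0,0,0,0,0, 0,0,0,0,0,0,0]'
```

```text
clock: 3.78
tool_pos: [0.5693, 0.2176, 0.0891]
orientation: [180.0, -0.0, -87.0]
force: [0.2, -0.4, 0.5]
opening: 0.0878
gripper_force: 0.0
clock: 4.4
tool_pos: [0.5695, 0.2182, 0.0899]
orientation: [-180.0, 0.0, -87.0]
force: [-0.6, 0.1, -0.4]
opening: 0.0532
gripper_force: 0.0
clock: 4.65
tool_pos: [0.5697, 0.2182, 0.0898]
orientation: [-180.0, 0.0, -87.0]
force: [0.4, 0.1, 1.2]
opening: 0.0457
gripper_force: 30.0
```

```bash
python3 -m crank '[0,0,0,0,0,-8,0, 0,0,0,0,0,-15,0, 0,0,0,0,0,-20,0, 0,0,0,0,0,-25,0, 0,0,0,0,0,-25,0]'
python3 -m crank '[0,0,0,0,0,-25,0, 0,0,0,0,0,-22,0, 0,0,0,0,0,0,0, 0,0,0,0,0,0,0]'
python3 -c "
from h import *
st(); plan([.479,-.22,.23],-87,10)"
```

```text
clock: 5.28
tool_pos: [0.569, 0.2179, 0.1839]
orientation: [180.0, -0.0, -87.0]
force: [0.2, -0.8, -6.2]
opening: 0.0458
gripper_force: 30.0
clock: 5.78
tool_pos: [0.5686, 0.2178, 0.2287]
orientation: [179.9, -0.0, -87.0]
force: [-0.5, 0.6, -6.6]
opening: 0.0455
gripper_force: 30.0
5.775 [0.5686 0.2178 0.2287] [ 1.7991e+02 -1.0000e-02 -8.6980e+01] F [-0.5  0.6 -6.6] M [0.07 0.04 0.02] 0.04549454419169345 29.984873235225677 [ 39.3  14.4  -7.8  -0.  -67.9 -36.3]
[ 0. -0.  0.] [43.2 11.3 -0.1]
[ 0. -0.  0.] [43.2 11.3 -0.1]
[ 0. -0.  0.] [43.2 11.3 -0.1]
[ 0. -0.  0.] [43.2 11.3 -0.1]
[ 0. -0.  0.] [43.2 11.3 -0.1]
[ 0. -0.  0.] [43.2 11.2 -0.1]
[ 0. -0.  0.] [43.2 11.2 -0.1]
[ 0. -0.  0.] [43.2 11.2 -0.1]
[ 0. -0.  0.] [43.3 11.2 -0.1]
[ 0. -0.  0.] [43.3 11.2 -0.1]
```

Weight is 6.6 N, about 0.6 kg as expected. I'll carry it to 64 mm short of the disc, where the wrist camera sees it.

```bash
python3 -m crank '[0,0,0,20,5,0,0, 0,0,0,37,10,0,0, 0,0,0,45,12,0,0, 0,0,0,45,12,0,0, 0,0,0,45,12,0,0]'
python3 -m crank '[0,0,0,45,12,0,0, 0,0,0,45,12,0,0, 0,0,0,45,12,0,0, 0,0,0,45,11,0,0, 0,0,0,36,9,0,0]'
python3 -m crank '[0,0,0,20,5,0,0, 0,0,0,5,1,0,0, 0,0,0,0,0,0,0, 0,0,0,0,0,0,0]'
python3 look.py w4 steel_disc | grep -v yellow
```

```text
clock: 6.4
tool_pos: [0.5272, 0.0215, 0.2287]
orientation: [179.9, -0.0, -87.0]
force: [0.9, -0.5, -6.0]
opening: 0.0456
gripper_force: 30.0
clock: 7.02
tool_pos: [0.4824, -0.197, 0.2287]
orientation: [179.9, 0.0, -87.0]
force: [1.0, -0.3, -5.2]
opening: 0.0455
gripper_force: 30.0
clock: 7.52
tool_pos: [0.4795, -0.2197, 0.2294]
orientation: [180.0, 0.0, -86.9]
force: [-0.8, -0.5, -5.2]
opening: 0.0458
gripper_force: 30.0
7.525 [ 0.4795 -0.2197  0.2294] [ 1.7998e+02  1.0000e-02 -8.6930e+01] F [-0.8 -0.5 -5.2] M [ 0.07 -0.04  0.03] 0.0457700470987126 29.984854459762573 [ -3.3   6.5 -17.6  -0.  -65.9   6.4]
steel_disc 0.9 [290. 101.  72.  72.]
steel_disc 0.81 [324.2 137.7]
```

View pics/w4.png

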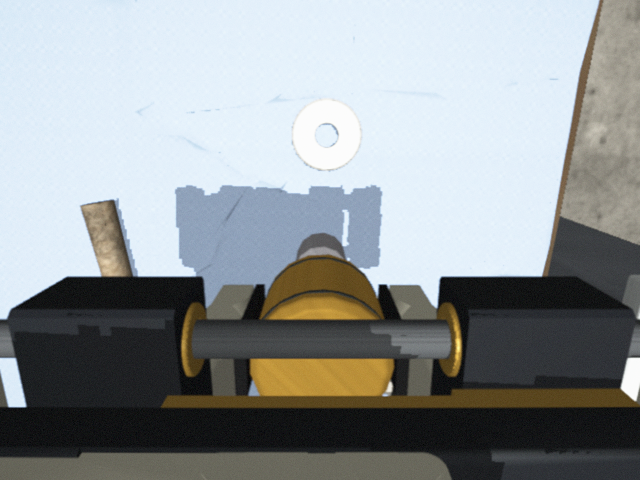

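The disc is at (326,134) with its bore visible. The nose of the held driver (321,245) hangs straight. A second, lower view gives the disc's height.

```bash
python3 -m crank '[0,0,0,5,0,10,0, 0,0,0,10,0,25,0, 0,0,0,5,0,25,0, 0,0,0,0,0,10,0, 0,0,0,0,0,0,0]'
cat > disc.py <<'E'
from h import *
st(); M=eyes.camera_model('wrist'); s=get_obs(); w=eyes.snapshot('wrist'); cv2.imwrite('pics/w5.png',w)
X=np.array(M['extrinsics'])
def pose(p,o):
    T=np.eye(4);T[:3,:3]=Rn.from_euler('xyz',o,degrees=True).as_matrix();T[:3,3]=p;return T
C=np.linalg.inv(pose(s['tool_pos'],s['orientation']))@X
M0=dict(M);M0['extrinsics']=pose([.4795,-.2197,.2294],[179.98,.01,-86.93])@C
def cen(im):
    h=cv2.cvtColor(im,cv2.COLOR_BGR2HSV); m=cv2.inRange(h,(0,0,190),(180,12,255)); m=cv2.morphologyEx(m,cv2.MORPH_OPEN,np.ones((5,5)))
    n,l,sx,c=cv2.connectedComponentsWithStats(m); i=[k for k in range(1,n) if 250<c[k][0]<400 and c[k][1]<290]; i=max(i,key=lambda k:sx[k,4])
    cs,_=cv2.findContours((l==i).astype(np.uint8),cv2.RETR_CCOMP,cv2.CHAIN_APPROX_NONE); r=[cv2.fitEllipse(k) for k in cs if len(k)>25]; print(sx[i],r); return max(r,key=lambda e:e[1][1])[0]
a,b=cen(cv2.imread('pics/w4.png')),cen(w)
print(tri([ray('',a,M0),ray('',b,M)]),atz('',a,.012,M0),atz('',b,.012,M))
E
python3 disc.py
```

```text
clock: 8.3
tool_pos: [0.4803, -0.2402, 0.1589]
orientation: [179.9, 0.0, -87.0]
force: [0.1, 1.0, -5.0]
opening: 0.0456
gripper_force: 30.0
8.3 [ 0.4803 -0.2402  0.1589] [ 1.7991e+02  1.0000e-02 -8.6960e+01] F [ 0.1  1.  -5. ] M [ 0.09 -0.07 -0.01] 0.04556873353576893 29.985031485557556 [ -5.6  10.9 -22.2   0.  -57.1   8.7]
[ 292   98   70   73 3550] [((326.3016052246094, 133.8354034423828), (69.22894287109375, 71.68370819091797), 3.5485620498657227), ((326.177978515625, 134.81898498535156), (24.341161727905273, 25.339279174804688), 0.8213756680488586)]
[ 285  122   84   81 4676] [((326.389892578125, 161.43319702148438), (78.23528289794922, 85.75157165527344), 80.074462890625), ((326.6154479980469, 165.23204040527344), (29.182310104370117, 29.831884384155273), 172.2991180419922)]
(array([ 0.47746191, -0.28423655, -0.01993587]), [np.float64(6.380166914301387e-05), np.float64(6.380166914302427e-05)]) [ 0.47780971 -0.28460935  0.012     ] [ 0.47809789 -0.28661285  0.012     ]
```

The second outer rim is clipped by shadow or the nose, so I'll use the bore rims, which show whole in both views.

```bash
sed -i "s/^st(); M=/M=/; s/w=eyes.snapshot('wrist'); cv2.imwrite('pics\/w5.png',w)/w=cv2.imread('pics\/w5.png')/; s/return max(r/return min(r/" disc.py
cat >> disc.py <<'E'
# driver in hand: predicted nose bottom in image vs seen
iX=np.linalg.inv(X);K=np.array([[M['fx'],0,M['cx']],[0,M['fy'],M['cy']],[0,0,1.]])
T=pose(s['tool_pos'],s['orientation'])
for off in((0,0,.075),(.014,0,.075),(0,.014,.075),(0,-.014,.075)):
    P=T[:3,:3]@np.array(off)+T[:3,3]; print(off,cv2.projectPoints(P.reshape(1,1,3),cv2.Rodrigues(iX[:3,:3])[0],iX[:3,3],K,np.array(M['D'],float))[0].ravel())
cv2.imwrite('pics/c5.png',cv2.resize(w[100:320,200:460],None,fx=2.5,fy=2.5))
E
python3 disc.py
```

```text
[ 292   98   70   73 3550] [((326.3016052246094, 133.8354034423828), (69.22894287109375, 71.68370819091797), 3.5485620498657227), ((326.177978515625, 134.81898498535156), (24.341161727905273, 25.339279174804688), 0.8213756680488586)]
[ 285  122   84   81 4676] [((326.389892578125, 161.43319702148438), (78.23528289794922, 85.75157165527344), 80.074462890625), ((326.6154479980469, 165.23204040527344), (29.182310104370117, 29.831884384155273), 172.2991180419922)]
(array([ 0.47822275, -0.28364007,  0.00745249]), [np.float64(0.0003505841519199117), np.float64(0.00035058415191991185)]) [ 0.47793047 -0.28372645  0.012     ] [ 0.47865148 -0.28399392  0.012     ]
(0, 0, 0.075) [320.15939568 251.02661857]
(0.014, 0, 0.075) [320.15858162 227.72872189]
(0, 0.014, 0.075) [344.08469461 251.04101289]
(0, -0.014, 0.075) [296.23484713 251.01162444]
```

View pics/c5.png

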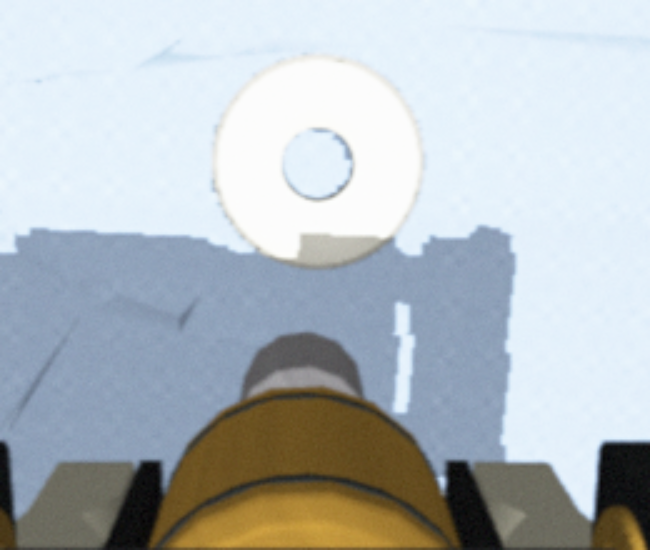

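The disc is at crop (318,163), partly shadowed by the hand. The nose's leading edge is at full-picture row ~233, against 228 predicted, so I'll check head edges to tell offset from tilt.

```bash
cat >> disc.py <<'E'
print('--')
for dx in (0,-.003):
  for r,z,seen in((.014,.075,233.2),(.023,.005,255.2),(.023,-.045,290.5)):
    a=np.radians(np.arange(360)); P=(T[:3,:3]@np.array([dx+r*np.cos(a),r*np.sin(a),z+0*a])).T+T[:3,3]
    q=cv2.projectPoints(P,cv2.Rodrigues(iX[:3,:3])[0],iX[:3,3],K,np.array(M['D'],float))[0][:,0]; print(dx,z,q[:,1].min(),seen)
E
python3 disc.py | sed -n '/--/,$p'
```

```text
--
0 0.075 227.72872188568823 233.2
0 0.005 245.67133925670163 255.2
0 -0.045 292.0042458752446 290.5
-0.003 0.075 232.7807080476161 233.2
-0.003 0.005 252.70452564598133 255.2
-0.003 -0.045 301.4977330554616 290.5
```

The edges fit a slight ~2° lag of the nose in the grip better than a pure offset. I'll go over the disc gently, stop about 12 mm above it and check from the scene camera.

```bash
python3 -m crank '[0,0,0,6,0,0,0, 0,0,0,11,1,0,0, 0,0,0,12,1,0,0, 0,0,0,11,1,0,0, 0,0,0,5,1,0,0]'
python3 -m crank '[0,0,0,0,0,10,0, 0,0,0,0,0,15,0, 0,0,0,0,0,20,0, 0,0,0,0,0,10,0, 0,0,0,0,0,5,0]'
python3 -m crank '[0,0,0,0,0,0,0, 0,0,0,0,0,0,0]'
python3 - <<'E'
from h import *
st(); w=eyes.snapshot('scene'); cv2.imwrite('pics/s2.png',w)
cv2.imwrite('pics/c6.png',cv2.resize(w[250:400,380:540],None,fx=4,fy=4,interpolation=cv2.INTER_CUBIC))
M=eyes.camera_model('scene');E=np.linalg.inv(np.array(M['extrinsics']));K=np.array([[M['fx'],0,M['cx']],[0,M['fy'],M['cy']],[0,0,1.]])
s=get_obs();p=np.array(s['tool_pos'])
for dz in(.045,-.005,-.075):
    q=cv2.projectPoints((p+[0,0,dz]).reshape(1,1,3),cv2.Rodrigues(E[:3,:3])[0],E[:3,3],K,np.array(M['D'],float))[0].ravel();print(dz,q,(q-[380,250])*4)
E
```

```text
clock: 8.98
tool_pos: [0.4788, -0.2864, 0.1595]
orientation: [180.0, -0.0, -87.0]
force: [-0.0, 0.8, -5.6]
opening: 0.0452
gripper_force: 30.0
clock: 9.6
tool_pos: [0.4787, -0.2851, 0.0986]
orientation: [179.9, 0.0, -86.9]
force: [-0.5, 0.5, -5.6]
opening: 0.0458
gripper_force: 30.0
clock: 9.85
tool_pos: [0.4794, -0.2855, 0.1002]
orientation: [-179.9, -0.0, -87.0]
force: [-0.8, 0.9, -5.7]
opening: 0.0458
gripper_force: 30.0
9.85 [ 0.4794 -0.2855  0.1002] [-1.7994e+02 -2.0000e-02 -8.6950e+01] F [-0.8  0.9 -5.7] M [ 0.08 -0.15  0.04] 0.045752180315039095 29.98501628637314 [-10.7  16.3 -23.8   0.  -49.9  13.7]
0.045 [478.07687567 309.70084466] [392.30750269 238.80337863]
-0.005 [471.26626662 329.88586268] [365.06506648 319.54345073]
-0.075 [462.63102382 355.31783229] [330.52409529 421.27132915]
```

View pics/c6.png

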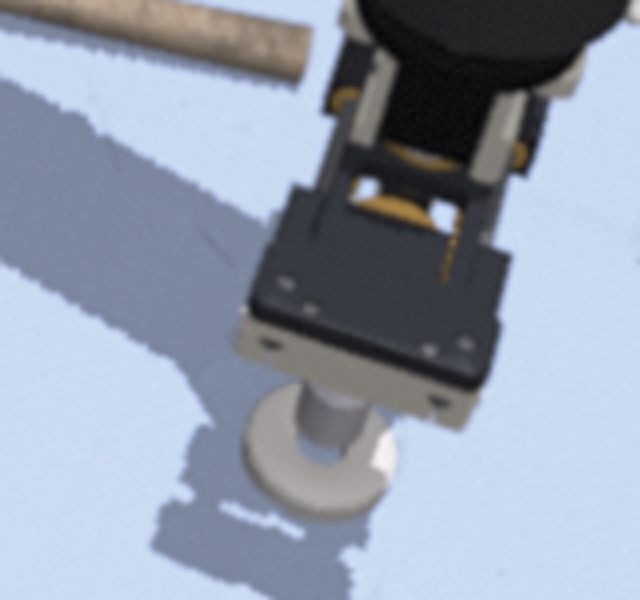

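The nose hangs over the bore: nose centre at crop (328,430), disc top centre at (320,441). Allowing for the 13 mm gap, it should land within ~2 mm. I'll lower in small steps, watching the force.

```bash
python3 -m crank '[0,0,0,0,0,4,0, 0,0,0,0,0,4,0, 0,0,0,0,0,1.5,0, 0,0,0,0,0,0,0, 0,0,0,0,0,0,0]'
python3 -m crank '[0,0,0,0,0,1,0, 0,0,0,0,0,0,0]'
python3 -m crank '[0,0,0,0,0,1,0, 0,0,0,0,0,0,0]'
```

```text
clock: 10.52
tool_pos: [0.4791, -0.2855, 0.0901]
orientation: [-180.0, -0.0, -87.0]
force: [0.0, -0.1, -6.2]
opening: 0.0456
gripper_force: 30.0
clock: 10.78
tool_pos: [0.479, -0.2854, 0.0891]
orientation: [-180.0, 0.0, -87.0]
force: [-0.2, 0.9, -5.1]
opening: 0.046
gripper_force: 30.0
clock: 11.02
tool_pos: [0.4789, -0.2854, 0.088]
orientation: [180.0, 0.0, -87.0]
force: [-0.1, -0.3, -5.3]
opening: 0.0455
gripper_force: 30.0
```

```bash
for i in 1; do python3 -m crank '[0,0,0,0,0,0.5,0, 0,0,0,0,0,0,0, 0,0,0,0,0,0,0]'; done | grep -E 'tool|force'
python3 -m crank '[0,0,0,0,0,0.5,0, 0,0,0,0,0,0,0, 0,0,0,0,0,0,0]' | grep -E 'tool|force'
```

```text
tool_pos: [0.479, -0.2854, 0.0876]
force: [-0.7, -0.2, -6.4]
gripper_force: 30.0
tool_pos: [0.4791, -0.2855, 0.0873]
force: [-1.3, 0.6, -3.2]
gripper_force: 30.0
```

Contact begins at TCP z ≈ 0.0873, as predicted (0.087). I'll keep going in half-millimetre steps.

```bash
python3 -m crank '[0,0,0,0,0,0.3,0, 0,0,0,0,0,0,0, 0,0,0,0,0,0,0]' | grep -E 'tool|force'
python3 -c "
from h import *
st()"
```

```text
tool_pos: [0.4791, -0.2855, 0.0872]
force: [-2.0, 0.9, 4.1]
gripper_force: 30.0
12.15 [ 0.4791 -0.2855  0.0872] [-1.7998e+02 -2.0000e-02 -8.6950e+01] F [-2.   0.9  4.1] M [ 0.51  0.85 -0.02] 0.04561268073273364 29.991175532341003 [-10.7  17.2 -24.6   0.  -48.3  13.7]
```

Force has gone from -6 to +4 N, so the nose stands on the disc. I'll ease 0.2 mm, hold, then release slowly.

```bash
python3 -m crank '[0,0,0,0,0,-0.2,0, 0,0,0,0,0,0,0, 0,0,0,0,0,0,0, 0,0,0,0,0,0,0, 0,0,0,0,0,0,0]' | grep -E 'tool|force'
python3 -c "
from h import *
st()"
```

```text
tool_pos: [0.4791, -0.2855, 0.0872]
force: [-1.7, 0.7, 4.7]
gripper_force: 30.0
12.775 [ 0.4791 -0.2855  0.0872] [-1.7998e+02 -1.0000e-02 -8.6960e+01] F [-1.7  0.7  4.7] M [0.44 0.83 0.01] 0.04545846244807759 29.992427229881287 [-10.7  17.2 -24.6   0.  -48.3  13.7]
```

```bash
python3 -m crank '[0,0,0,0,0,0,0.56, 0,0,0,0,0,0,0.58, 0,0,0,0,0,0,0.62, 0,0,0,0,0,0,0.7, 0,0,0,0,0,0,0.8]'
python3 -m crank '[0,0,0,0,0,0,0.9, 0,0,0,0,0,0,1, 0,0,0,0,0,0,1, 0,0,0,0,0,0,1, 0,0,0,0,0,0,1]'
python3 - <<'E'
from h import *
st(); cv2.imwrite('pics/w6.png',eyes.snapshot('wrist'))
w=cv2.imread('pics/w6.png'); h=cv2.cvtColor(w,cv2.COLOR_BGR2HSV); m=cv2.inRange(h[240:400,230:410],(12,90,60),(35,255,255)); ys,xs=np.nonzero(m); print(xs.min()+230,xs.max()+230,xs.mean()+230,ys.min()+240)
E
```

```text
clock: 13.4
tool_pos: [0.479, -0.2854, 0.0869]
orientation: [-180.0, 0.0, -87.0]
force: [-0.3, -0.1, -0.8]
opening: 0.0664
gripper_force: 0.0
clock: 14.02
tool_pos: [0.4789, -0.2854, 0.0869]
orientation: [180.0, -0.0, -87.0]
force: [-0.3, 0.5, 0.4]
opening: 0.0879
gripper_force: 0.0
14.025 [ 0.4789 -0.2854  0.0869] [179.99  -0.   -86.96] F [-0.3  0.5  0.4] M [ 0.08 -0.04  0.04] 0.08793879177032977 0.0 [-10.7  17.2 -24.6   0.  -48.3  13.7]
249 409 320.55038690740906 255
```

Released cleanly; the head is centred between the fingers (col 320). Straight up, then back so the camera sees it.

```bash
python3 -m crank '[0,0,0,0,0,-10,1, 0,0,0,0,0,-20,1, 0,0,0,0,0,-30,1, 0,0,0,0,0,-40,1, 0,0,0,0,0,-40,1]' | grep -E 'tool|force'
python3 -m crank '[0,0,0,-30,0,0,1, 0,0,0,-45,0,0,1, 0,0,0,-45,0,0,1, 0,0,0,-20,0,0,1, 0,0,0,0,0,0,1]' | grep -E 'tool|force'
python3 - <<'E'
from h import *
a=eyes.snapshot('scene')[240:400,380:540];t=eyes.snapshot('top');M=eyes.camera_model('wrist');w=eyes.snapshot('wrist')
f=lambda i:cv2.resize(i,(400,400),interpolation=cv2.INTER_CUBIC)
cv2.imwrite('pics/f.png',np.hstack([f(a),f(w[0:300,180:480])]))
for c in('scene','top'):
  E=eyes.camera_model(c); print(c,[(round(r['p'],2),np.round(r['location'])) for r in spotter.place_of(c,'steel_disc')[:1]],[(round(r['p'],2),np.round(r['rect'])) for r in spotter.outline_of(c,'steel_disc')[:1]])
E
```

```text
tool_pos: [0.4788, -0.2854, 0.229]
force: [1.0, -0.2, -0.1]
gripper_force: 0.0
tool_pos: [0.4717, -0.1446, 0.228]
force: [0.4, 0.1, -0.2]
gripper_force: 0.0
scene [(0.74, array([459., 363.]))] [(0.74, array([438., 348.,  42.,  31.]))]
top [] []
```

View pics/f.png

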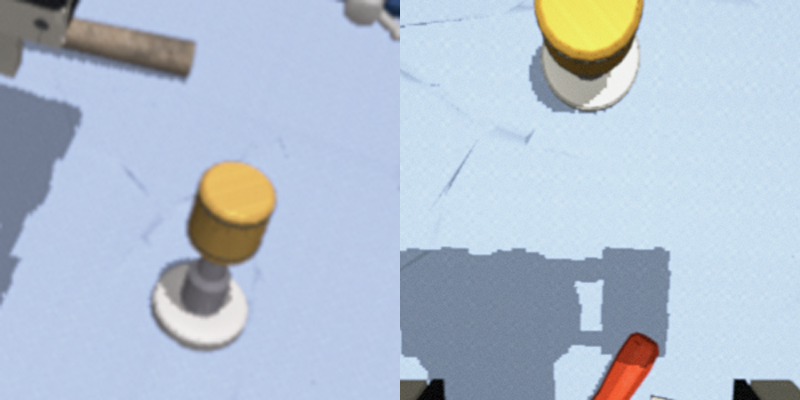

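The driver stands upright on the disc: nose at (204,295), disc at (200,303) in the left half. The disc outline hasn't moved, and the robot is clear.

```bash
python3 -c "
from h import *
print(ctrl.close_job())"
```

```text
the job is handed in; nothing more can be done
None
```

The brass-headed driver stands upright, nose down, on the middle of the steel disc; the disc has not moved, the black driver was left untouched in the rack, and the job was handed in at about 15 s of the 48 s.

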